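# Clear the reject and hold the heel mould shut

### The job

The lower half of the heel-lift mould still has a rejected cork heel lift sitting in its cavity: take it out and drop it into the open blue bin on the bench. Then pick up the loose upper mould half, lower it onto the two dowels with the tabs of both halves at the same end until the faces meet, and keep it pressed shut with a steady downward push of about 15 N: finish like that, still holding it pressed, without letting go. Leave the mug, the bottle and the tape roll where they are.

Things in the scene. Friction and masses are not known exactly. Their poses are not given: they have to be found in the camera images.
- seat (a point): Lower mould half: aluminium block 140 x 80 x 32 mm on a dark steel base plate 190 x 110 x 10 mm, bolted to the bench, cannot move. Point: centre of its upper (parting) face, 42 mm above the bench. x along its length towards a small tab (36 mm wide, sticks out 14 mm, flush with the face), z up. Cavity in the face: 66 (x) x 48 (y) mm, 8 mm deep.
- dowel (a point): Foot of the thicker dowel, on the lower half's face at its tab end: 14 mm diameter, 53 mm towards +x from the face's centre. The thinner one, 10 mm, stands 53 mm to the other side (-x). Both are steel, rise 22 mm above the face, and the radius tapers by 3.5 mm over the last 7 mm.
- top: Loose upper mould half, flat on the bench: aluminium plate 140 (x) x 80 x 25 mm thick, 0.55 kg, tab at its +x end as on the lower half. Origin: centre of its underside. Holes right through: 16.5 mm at x = +53 mm (tab end), 12.5 mm at x = -53 mm; it does not fit the wrong way round. 10 mm deep cavity below. Hard: nothing gives when pressed.
- handle (a point): Centre of the upper half's handle: a black bar 74 long (x) x 24 wide (y) x 22 mm high on two short posts over the middle of the plate. 54 mm above the plate's underside, 29 mm above its top; x towards the tab, z up. Fully home, it lies 54 mm straight above the centre of the lower half's face, x along that half's x.
- reject_mid (a point): Centre of the rejected heel lift, 14 mm above its underside: a hard block of pressed cork, 62 long (x, rounded end at +x) x 44 wide (y) x 28 mm high, 70 g. It starts in the lower half's cavity, lengthwise; 20 mm of it shows above the parting face, so grip only that part with the fingertips, across the width.
- bin: Open blue plastic bin fixed to the bench, 170 (x) x 130 (y) x 80 mm high outside, walls 4 mm. Origin at the centre of its underside on the bench. Upper half and bin stand left and right of the lower half, either way round.
- mug: Bystander: yellow mug, 76 mm across, 90 mm high, beyond the mould. Origin at the centre of its underside.
- bottle: Bystander: white bottle, 60 mm across, 150 mm high, beyond the mould. Origin at the centre of its underside.
- tape: Bystander: roll of tape lying flat, 100 mm across, 25 mm high, beyond the mould. Origin at the centre of its underside.
Not all that is in view belongs to the job. Leave any turquoise look-alike of the part that bears seat alone. There is more than one size of the part that bears reject_mid; the job needs the larger.

How it is judged:
On the way, in this order (a step that is already met when the one before it is completed fails the run):
1. the rejected heel lift lies in the bin, let go (x of reject_mid in the frame of bin between -0.075 and 0.075 m and y of reject_mid in the frame of bin between -0.058 and 0.058 m and z of reject_mid in the frame of bin between 0 and 0.05 m and contact force between the fingers and reject below 0.1 N), for 0.3 s.
2. the upper half is fully home on the dowels (x of handle in the frame of seat between -0.004 and 0.004 m and y of handle in the frame of seat between -0.004 and 0.004 m and z of handle in the frame of seat below 0.0565 m and angle between the x axis of handle and the x axis of seat, either way round below 0.06 rad and angle between the z axis of handle and the z axis of seat, either way round below 0.03 rad), for 0.2 s.
At the end, for the whole second after the job is handed in: Heel lift lying in the bin; upper half home on both dowels, tabs together (handle within 4 mm sideways, under 56.5 mm above the lower face, turned < 0.06 rad, tilted < 0.03 rad); fingers still on it, at rest, the halves pressed together with more than 11 N (its own weight is at most 6.5 N) (all of step 1 and all of step 2 and contact force between top and lower above 11 N and contact force between the fingers and top above 3 N and linear speed of top below 0.02 m/s); the arm keeps its last pose, push and grip.
It fails at once if a bystander (mug, bottle or tape roll) is moved by more than 30 mm (distance of any of mug, bottle, tape from where it was at the start of the episode above 0.03 m).
It also fails if it takes over 69 s, if anything falls off the work surface, if the arm or the gripper's body presses on something with over 40 N, if the wrist force passes 120 N, or if a joint passes its speed limit or range.

### The arm

A 7-joint arm with a two-finger parallel gripper is mounted at the origin on the work surface. World frame = base frame: x ahead of the robot, y to its left, z up, the work surface at z = 0. Lengths are in m, angles in rad, forces in N, time in s.
With the tool pointing down it reaches from about 0.4 to 0.9 m from the base axis. Payload 5.6 kg.
Tool frame: the origin (TCP) lies on the centre line of the jaws, within the pads' length; the fingertips stand 8 mm ahead of it and the grasp point (between the pads) lies 11 mm behind it (arm.nose_length is the distance from the TCP to the fingertips, in m); z points along the fingers, y is the direction in which the jaws open and shut (so a half turn about z gives the same grasp; the last joint's range is limited). The gripper opens to 92 mm and grips with 3 to 60 N. Pads are 20 mm wide; open, the fingers measure 128 mm over their backs; the gripper's body (75 mm by 189 mm) begins 69 mm behind the grasp point.
Start: joints at [-1.213, 0.468, -0.012, 1.603, 0.006, 1.071, -0.056], TCP at [0.254, 0.598, 0.223] pointing down, gripper open.
Joint ranges: [-2.53, 2.53], [-0.31, 2.02], [-1.57, 1.55], [0.28, 2.44], [-1.29, 4.43], [0.15, 1.84], [-2.92, 2.92]. Speed limits (rad/s): [2.57, 2.57, 3.14, 3.14, 3.14, 3.14, 3.14].

### API

Orientations are given as [roll, pitch, yaw] about the fixed x, y, z axes, in that order (R = Rz(yaw) Ry(pitch) Rx(roll)).
In Python, from bench import state, imaging, arm gives the robot as it stands.
- The arm moves only by the tool apply_moves, never from a script. Its argument "deltas" is a list of rows, each an object of numbers: "dx", "dy", "dz": the shift along the world's x, y, z in cm; "ax", "ay", "az": the turn, a rotation vector about the world's x, y, z in rad. In form: [{"dx": .., "dy": .., "dz": .., "ax": .., "ay": .., "az": ..}, ...]. A call has 1 to 10 rows; each row shifts and turns the pose as measured when the row begins; what a row does not reach is not made up. A row lasts 1/12 s, in which the tool goes at most 41.7 mm and 7.16 degrees, less where a joint would pass 70% of its speed; a pose out of reach is approached as far as the arm can. A call is refused whole if a number of a shift passes 4.17 or a number of a turn 0.125, either way. A call with a gripper value outside its range is refused whole. "claw" is the finger opening in cm, from 0 to 9.19, set as the call begins (left out, the last holds). The fingers move at their own pace and stop on an object; "newtons" is the grip in N (left out, the last holds). Time passes only in rows, so rows that do not move let the fingers close. It gives the time, the measured TCP pose, the force and the opening at its end, in the units of the state.
- state(): the state, without advancing time (a new reading comes with each control period).
- imaging.grab_frame(name): name is "side" or "top" or "wrist"; returns the picture (384x512x3 uint8, red, green, blue); there is no depth.
- imaging.calibration(name): a dict with "K" (3x3 intrinsics, pixels), "R" (3x3) and "t" (3): a world point X has camera coordinates R X + t. Camera axes: x right, y down, z forward; pixel columns grow to the right and rows downward; lengths in m; the calibration is good to about 2 mm. A picture is of the moment at which its call begins: read the wrist's pose just before it. calibration takes no time and is no camera call; for the wrist camera it gives the pose at the moment of the call.
- arm.hand_in(): hands the job in, once; it reports no verdict.
The state is a dict: "time": time; "joint_positions": joint angles; "qd": joint speeds; "joint_efforts": joint torques, N m; "tool_pos": TCP position; "tcp_rot": TCP orientation; "force": force on the tool from outside, world axes, zero at the start; "torque": the same for the moment, N m; "finger_gap": opening from 0.0 (shut) to 1.0 (fully open).
Only numpy, scipy, OpenCV 4.12 (cv2) and the standard library are available. Lean on these libraries where they do the work, as an engineer would, in place of code of your own. Each camera call takes 0.05 s, during which the arm holds its last target.

## Working session

There is one attempt and no reset: what is moved stays moved. The work goes in short steps, Python scripts to look and compute and a tool call to move; the robot and the scene stay as the last step left them, time stands still between calls to the robot, and variables do not carry over. Pictures are saved under pics/ and viewed, and the job is handed in when it is done.

Besides the shell and the picture viewer there is one more tool, called in YAML: its name, and indented under it one key for each argument. apply_moves: Moves the arm, as the interface text tells. Its arguments: {"type":"object","properties":{"deltas":{"type":"array","items":{"type":"object","properties":{"dx":{"type":"number"},"dy":{"type":"number"},"dz":{"type":"number"},"ax":{"type":"number"},"ay":{"type":"number"},"az":{"type":"number"}}}},"claw":{"type":"number"},"newtons":{"type":"number"}},"required":["deltas"]}

```bash
mkdir -p pics; cat > h.py <<'E'
import numpy as np, cv2
from bench import state, imaging, arm
def grab(n,f):
    c=imaging.calibration(n); im=imaging.grab_frame(n); cv2.imwrite('pics/'+f,cv2.cvtColor(im,cv2.COLOR_RGB2BGR)); return im,c
def ray(c,px,z):
    K,R,t=[np.array(c[k],float) for k in 'KRt']
    d=R.T@np.linalg.inv(K)@np.array([px[0],px[1],1.]); o=-R.T@t
    return o+d*(z-o[2])/d[2]
def proj(c,X):
    K,R,t=[np.array(c[k],float) for k in 'KRt']
    p=K@(R@np.array(X,float)+t); return p[:2]/p[2]
E
python3 - <<'E'
from h import *
for n in('top','side','wrist'):
    im,c=grab(n,n+'0.png'); print(n,-np.array(c['R']).T@np.array(c['t']))
print(state()); print(arm.nose_length)
E
```

```text
top [ 0.32477375 -0.01168132  1.29964479]
side [ 0.14285803 -0.73497379  0.67082538]
wrist [0.18095184 0.62923569 0.3842016 ]
{'time': 0.15, 'joint_positions': array([-1.21302615,  0.46819162, -0.0115815 ,  1.6033882 ,  0.00598298,
        1.07139158, -0.05629165]), 'qd': array([ 0.0013473 , -0.00140687, -0.00083835, -0.00315749, -0.00046193,
        0.00127019,  0.00042059]), 'joint_efforts': array([ 7.89724472e-04, -5.20950758e+01, -1.23142172e-02, -2.43977451e+01,
       -5.67000336e-02,  1.52243860e-02,  9.31225009e-05]), 'tool_pos': array([0.25348224, 0.59807537, 0.22185817]), 'tcp_rot': array([-3.14025177e+00,  9.76715203e-05,  2.74073848e+00]), 'force': array([0.32319379, 0.96722724, 0.14881291]), 'torque': array([ 0.03278341,  0.01506808, -0.00016192]), 'finger_gap': 0.9988512947954347}
0.008
```

View pics/top0.png

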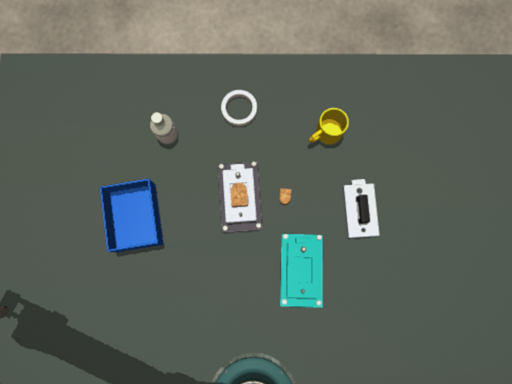

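View pics/side0.png

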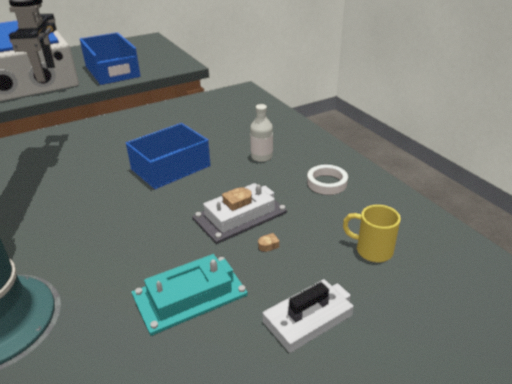

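View pics/wrist0.png

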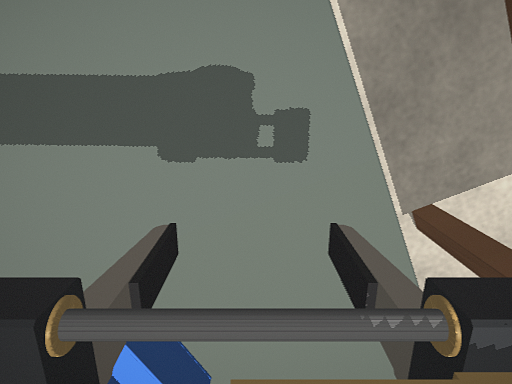

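Candidates in the top view: cork in the aluminium mould (239,195), small cork on the bench (285,196). Lower half: aluminium (240,197), turquoise look-alike (302,270). I choose the aluminium mould with the large cork in it; a close crop next, to check and measure.

```bash
python3 - <<'E'
from h import *
import json
im=cv2.imread('pics/top0.png'); c=imaging.calibration('top')
a=cv2.resize(im[150:245,205:275],None,fx=6,fy=6,interpolation=cv2.INTER_CUBIC)
b=cv2.resize(im[170:245,335:390],None,fx=6,fy=6,interpolation=cv2.INTER_CUBIC)
o=np.zeros((570,760,3),np.uint8); o[:a.shape[0],:a.shape[1]]=a; o[:b.shape[0],425:425+b.shape[1]]=b; cv2.imwrite('pics/crop0.png',o)
hsv=cv2.cvtColor(im,cv2.COLOR_BGR2HSV)
def blob(m,roi,z,name):
    M=np.zeros_like(m); x0,y0,x1,y1=roi; M[y0:y1,x0:x1]=m[y0:y1,x0:x1]
    cs,_=cv2.findContours(M,cv2.RETR_EXTERNAL,cv2.CHAIN_APPROX_NONE); k=max(cs,key=cv2.contourArea)
    P=np.array([ray(c,p,z)[:2] for p in k[:,0]],np.float32)
    r=cv2.minAreaRect(P*1000); print(name,r, [ray(c,p,z)[:2].round(3).tolist() for p in cv2.boxPoints(cv2.minAreaRect(k))])
white=cv2.inRange(hsv,(0,0,150),(180,60,255)); org=cv2.inRange(hsv,(5,90,80),(22,255,255)); blue=cv2.inRange(hsv,(100,120,50),(130,255,255)); blk=cv2.inRange(hsv,(0,0,0),(180,255,28))
blob(cv2.bitwise_or(white,org),(218,150,262,235),.042,'seat')
blob(org,(220,150,262,235),.062,'cork'); blob(org,(270,180,300,210),.01,'small')
blob(white,(335,170,390,245),.025,'topplate'); blob(blk,(345,180,380,235),.065,'handle'); blob(blue,(90,170,170,260),.08,'bin')
E
```

```text
seat ((532.671142578125, 41.65999221801758), (155.7687530517578, 82.62107849121094), 4.6128339767456055) [[0.607, 0.089], [0.613, 0.005], [0.458, -0.006], [0.452, 0.076]]
cork ((523.0147094726562, 39.91053771972656), (61.187278747558594, 42.02082443237305), 0.9122909903526306) [[0.553, 0.061], [0.554, 0.019], [0.492, 0.019], [0.492, 0.06]]
small ((527.7788696289062, -82.81603240966797), (30.713781356811523, 44.302711486816406), 83.43777465820312) [[0.507, -0.065], [0.551, -0.07], [0.548, -0.101], [0.504, -0.096]]
topplate ((496.06451416015625, -285.9859619140625), (155.2352752685547, 82.00920867919922), 4.2133378982543945) [[0.569, -0.239], [0.578, -0.322], [0.422, -0.332], [0.414, -0.251]]
handle ((456.2703552246094, -274.27239990234375), (11.4271240234375, 5.860570430755615), 25.061321258544922) [[0.46, -0.269], [0.463, -0.275], [0.452, -0.279], [0.45, -0.274]]
bin ((465.03802490234375, 317.6512756347656), (177.09640502929688, 144.74066162109375), 10.10004711151123) [[0.543, 0.408], [0.564, 0.262], [0.387, 0.23], [0.366, 0.373]]
```

View pics/crop0.png

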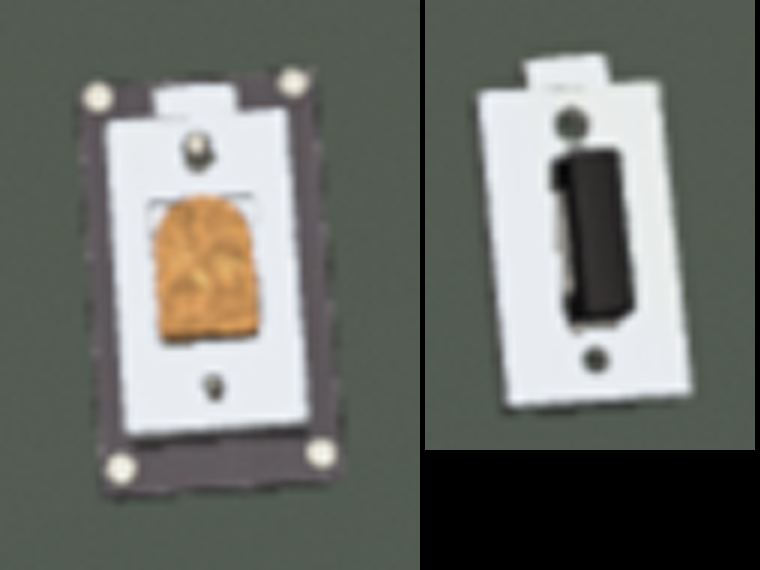

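The crop shows the big cork in the aluminium mould's cavity, rounded end and tab towards +x (image up), thick dowel at (198,150) in the crop; the upper half has its tab up too. Moving over the mould.

apply_moves:
  deltas:
    - {"dx": 1.6,"dy": -3.7,"dz": 0.3,"az": 0.032}
    - {"dx": 1.6,"dy": -3.7,"dz": 0.3,"az": 0.032}
    - {"dx": 1.6,"dy": -3.7,"dz": 0.3,"az": 0.032}
    - {"dx": 1.6,"dy": -3.7,"dz": 0.3,"az": 0.032}
    - {"dx": 1.6,"dy": -3.7,"dz": 0.3,"az": 0.032}
    - {"dx": 1.6,"dy": -3.7,"dz": 0.3,"az": 0.032}
    - {"dx": 1.6,"dy": -3.7,"dz": 0.3,"az": 0.032}
    - {"dx": 1.6,"dy": -3.7,"dz": 0.3,"az": 0.032}
    - {"dx": 1.6,"dy": -3.7,"dz": 0.3,"az": 0.032}
    - {"dx": 1.6,"dy": -3.7,"dz": 0.3,"az": 0.032}
  claw: 9

```text
$.deltas[0]: bad value
```

apply_moves:
  deltas:
    - {"dx": 1.6,"dy": -3.7,"dz": 0.3,"ax": 0,"ay": 0,"az": 0.032}
    - {"dx": 1.6,"dy": -3.7,"dz": 0.3,"ax": 0,"ay": 0,"az": 0.032}
    - {"dx": 1.6,"dy": -3.7,"dz": 0.3,"ax": 0,"ay": 0,"az": 0.032}
    - {"dx": 1.6,"dy": -3.7,"dz": 0.3,"ax": 0,"ay": 0,"az": 0.032}
    - {"dx": 1.6,"dy": -3.7,"dz": 0.3,"ax": 0,"ay": 0,"az": 0.032}
    - {"dx": 1.6,"dy": -3.7,"dz": 0.3,"ax": 0,"ay": 0,"az": 0.032}
    - {"dx": 1.6,"dy": -3.7,"dz": 0.3,"ax": 0,"ay": 0,"az": 0.032}
    - {"dx": 1.6,"dy": -3.7,"dz": 0.3,"ax": 0,"ay": 0,"az": 0.032}
    - {"dx": 1.6,"dy": -3.7,"dz": 0.3,"ax": 0,"ay": 0,"az": 0.032}
    - {"dx": 1.6,"dy": -3.7,"dz": 0.3,"ax": 0,"ay": 0,"az": 0.032}
  claw: 9

```text
time: 0.98
tool_pos: [0.4064, 0.2215, 0.2476]
tcp_rot: [-3.137, -0.006, 3.094]
force: [0.8, 0.3, -0.4]
finger_gap: 0.981
```

apply_moves:
  deltas:
    - {"dx": 1.6,"dy": -3.7,"dz": 0,"ax": 0,"ay": 0,"az": 0.025}
    - {"dx": 1.6,"dy": -3.7,"dz": 0,"ax": 0,"ay": 0,"az": 0.025}
    - {"dx": 1.6,"dy": -3.7,"dz": 0,"ax": 0,"ay": 0,"az": 0.025}
    - {"dx": 1.6,"dy": -3.7,"dz": 0,"ax": 0,"ay": 0,"az": 0.025}
    - {"dx": 1.6,"dy": -2.5,"dz": 0,"ax": 0,"ay": 0,"az": 0.025}
    - {"dx": 0,"dy": 0,"dz": 0,"ax": 0,"ay": 0,"az": 0}
    - {"dx": 0,"dy": 0,"dz": 0,"ax": 0,"ay": 0,"az": 0}

```text
time: 1.57
tool_pos: [0.4892, 0.0315, 0.2493]
tcp_rot: [-3.136, -0.002, -3.071]
force: [-1.0, 0.1, -1.0]
finger_gap: 0.979
```

```bash
python3 - <<'E'
from h import *
s=state();print(s['tool_pos'],s['tcp_rot'],s['qd'].round(3))
im,c=grab('wrist','w1.png')
np.savez('w1.npz',**c)
K=c['K'];print(K,c['R'])
E
```

```text
[0.4891788  0.03147148 0.2493337 ] [-3.13616854e+00 -2.12867609e-03 -3.07094039e+00] [ 0.047  0.013  0.032 -0.018  0.013 -0.007  0.031]
[[306.08526425   0.         252.82183947]
 [  0.         306.08526425 191.46032465]
 [  0.           0.           1.        ]] [[-0.07035186  0.99750737 -0.00544684]
 [ 0.95791911  0.06908108  0.27860146]
 [ 0.27828328  0.01438249 -0.96039136]]
```

View pics/w1.png

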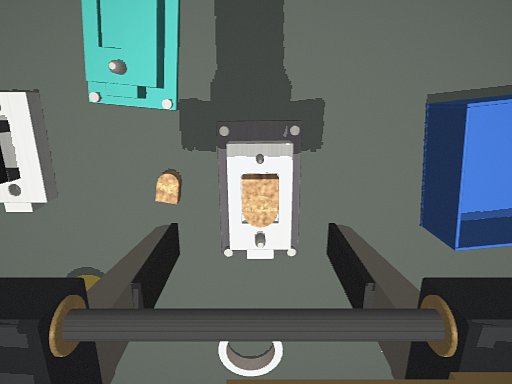

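The wrist view shows the mould with cork (260,200), both dowels (260,158) and (260,240), tab at (260,254). Measuring.

```bash
python3 - <<'E'
from h import *
im=cv2.imread('pics/w1.png'); c=dict(np.load('w1.npz'))
cv2.imwrite('pics/w1c.png',cv2.resize(im[115:270,205:310],None,fx=3.8,fy=3.8,interpolation=cv2.INTER_CUBIC))
hsv=cv2.cvtColor(im,cv2.COLOR_BGR2HSV)
org=cv2.inRange(hsv,(5,80,70),(25,255,255)); org[:,:225]=0; org[:,300:]=0; org[:150]=0; org[240:]=0
for z in(.042,.062):
  cs,_=cv2.findContours(org,cv2.RETR_EXTERNAL,cv2.CHAIN_APPROX_NONE);k=max(cs,key=cv2.contourArea)
  print(k[:,0].min(0),k[:,0].max(0)); P=np.array([ray(c,p,z)[:2] for p in k[:,0]],np.float32)*1000; print(z,cv2.minAreaRect(P))
wh=cv2.inRange(hsv,(0,0,190),(180,40,255))
# face edge: fit left/right edges rows 165..235
L=[];Rr=[]
for v in range(163,240,3):
    g=cv2.cvtColor(im,cv2.COLOR_BGR2GRAY)[v].astype(float); d=np.diff(cv2.GaussianBlur(g[None],(3,1),0)[0])
    u=220+np.argmax(d[220:238])+.5; w=282+np.argmin(d[282:302])+.5
    L.append(ray(c,(u,v),.042)[:2]);Rr.append(ray(c,(w,v),.042)[:2])
for n,E in(('L',L),('R',Rr)):
    E=np.array(E); vx,vy,x0,y0=cv2.fitLine(E.astype(np.float32),cv2.DIST_HUBER,0,.01,.01).ravel(); print(n,'yaw',vy/vx,'y at .525',y0+(.525-x0)*vy/vx)
E
```

```text
[242 174] [278 226]
0.042 ((529.45751953125, 42.269248962402344), (69.29915618896484, 45.87312316894531), 4.105775833129883)
[242 174] [278 226]
0.062 ((523.0425415039062, 41.43534469604492), (65.55293273925781, 43.393280029296875), 4.105773448944092)
L yaw 0.081058025 y at .525 0.00074973435
R yaw 0.07670536 y at .525 0.08202012
```

View pics/w1c.png

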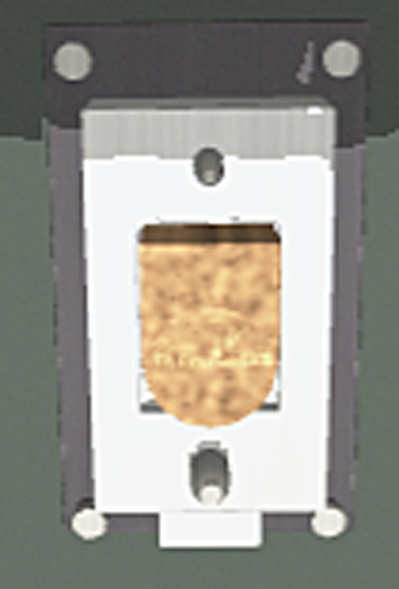

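apply_moves:
  deltas:
    - {"dx": 1.2,"dy": 0.4,"dz": -3,"ax": 0,"ay": 0,"az": 0.008}
    - {"dx": 1.2,"dy": 0.4,"dz": -3,"ax": 0,"ay": 0,"az": 0}
    - {"dx": 1.1,"dy": 0.2,"dz": -3,"ax": 0,"ay": 0,"az": 0}
    - {"dx": 0,"dy": 0,"dz": -3,"ax": 0,"ay": 0,"az": 0}
    - {"dx": 0,"dy": 0,"dz": -3,"ax": 0,"ay": 0,"az": 0}
    - {"dx": 0,"dy": 0,"dz": 0,"ax": 0,"ay": 0,"az": 0}
    - {"dx": 0,"dy": 0,"dz": 0,"ax": 0,"ay": 0,"az": 0}
  claw: 7

```text
time: 2.2
tool_pos: [0.5236, 0.0545, 0.0957]
tcp_rot: [3.141, 0.003, -3.048]
force: [0.5, 0.2, 0.2]
finger_gap: 0.76
```

apply_moves:
  deltas:
    - {"dx": 0,"dy": -0.7,"dz": 0,"ax": 0,"ay": 0,"az": -0.007}
    - {"dx": 0,"dy": -0.6,"dz": 0,"ax": 0,"ay": 0,"az": -0.007}
    - {"dx": 0,"dy": 0,"dz": -1,"ax": 0,"ay": 0,"az": 0}
    - {"dx": 0,"dy": 0,"dz": -1,"ax": 0,"ay": 0,"az": 0}
    - {"dx": 0,"dy": 0,"dz": 0,"ax": 0,"ay": 0,"az": 0}
    - {"dx": 0,"dy": 0,"dz": 0,"ax": 0,"ay": 0,"az": 0}

```text
time: 2.7
tool_pos: [0.5268, 0.0428, 0.0809]
tcp_rot: [3.138, 0.014, -3.061]
force: [-0.0, -0.1, -0.1]
finger_gap: 0.764
```

```bash
python3 - <<'E'
from h import *
im,c=grab('wrist','w2.png')
s=state();print(s['tool_pos'],s['tcp_rot'],s['qd'].round(3))
E
```

```text
[0.52671724 0.04276797 0.08087744] [ 3.13795784  0.01321143 -3.0608642 ] [-0.004 -0.002 -0.     0.     0.001  0.004  0.   ]
```

View pics/w2.png

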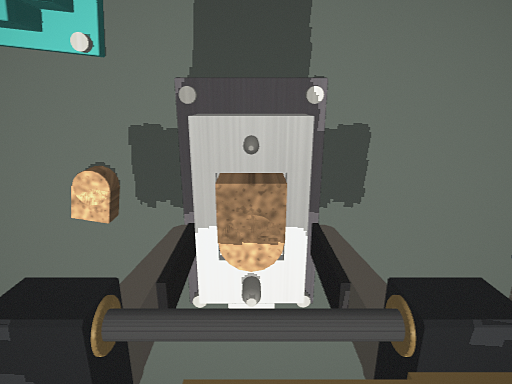

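Fingers straddle the cork (centred about x=251), dowels clear. Going down.

apply_moves:
  deltas:
    - {"dx": -0.3,"dy": -0.1,"dz": -1.0,"ax": 0,"ay": 0.013,"az": 0}
    - {"dx": 0,"dy": 0,"dz": -1.0,"ax": 0,"ay": 0,"az": 0}
    - {"dx": 0,"dy": 0,"dz": -0.5,"ax": 0,"ay": 0,"az": 0}
    - {"dx": 0,"dy": 0,"dz": 0,"ax": 0,"ay": 0,"az": 0}
    - {"dx": 0,"dy": 0,"dz": 0,"ax": 0,"ay": 0,"az": 0}

```text
time: 3.17
tool_pos: [0.5234, 0.0418, 0.0532]
tcp_rot: [3.137, -0.001, -3.061]
force: [-0.1, -0.5, 0.8]
finger_gap: 0.763
```

apply_moves:
  deltas:
    - {"dx": 0,"dy": 0,"dz": 0,"ax": 0,"ay": 0,"az": 0}
    - {"dx": 0,"dy": 0,"dz": 0,"ax": 0,"ay": 0,"az": 0}
    - {"dx": 0,"dy": 0,"dz": 0,"ax": 0,"ay": 0,"az": 0}
    - {"dx": 0,"dy": 0,"dz": 0,"ax": 0,"ay": 0,"az": 0}
    - {"dx": 0,"dy": 0,"dz": 0,"ax": 0,"ay": 0,"az": 0}
    - {"dx": 0,"dy": 0,"dz": 0,"ax": 0,"ay": 0,"az": 0}
  claw: 2
  newtons: 25

```text
time: 3.67
tool_pos: [0.5236, 0.0419, 0.0535]
tcp_rot: [3.137, -0.001, -3.06]
force: [-0.3, -0.6, -0.7]
finger_gap: 0.478
```

Opening 44 mm: the cork's width. Lifting.

apply_moves:
  deltas:
    - {"dx": 0,"dy": 0,"dz": 1,"ax": 0,"ay": 0,"az": 0}
    - {"dx": 0,"dy": 0,"dz": 1.5,"ax": 0,"ay": 0,"az": 0}
    - {"dx": 0,"dy": 0,"dz": 3,"ax": 0,"ay": 0,"az": 0}
    - {"dx": 0,"dy": 0,"dz": 3,"ax": 0,"ay": 0,"az": 0}
    - {"dx": 0,"dy": 0,"dz": 3,"ax": 0,"ay": 0,"az": 0}
    - {"dx": 0,"dy": 0,"dz": 0,"ax": 0,"ay": 0,"az": 0}
    - {"dx": 0,"dy": 0,"dz": 0,"ax": 0,"ay": 0,"az": 0}

```text
time: 4.25
tool_pos: [0.5217, 0.0413, 0.1764]
tcp_rot: [3.137, -0.002, -3.061]
force: [-0.3, -0.4, -0.0]
finger_gap: 0.48
```

```bash
python3 - <<'E'
from h import *
im,c=grab('wrist','w3.png'); np.savez('w3.npz',**c)
s=state();print(s['tool_pos'],s['tcp_rot'],s['finger_gap'],s['force'])
E
```

```text
[0.52226398 0.04122475 0.17664215] [ 3.13677837e+00 -1.19780164e-03 -3.06149734e+00] 0.474527430484042 [ 1.23944313  0.20520116 -0.09166052]
```

View pics/w3.png

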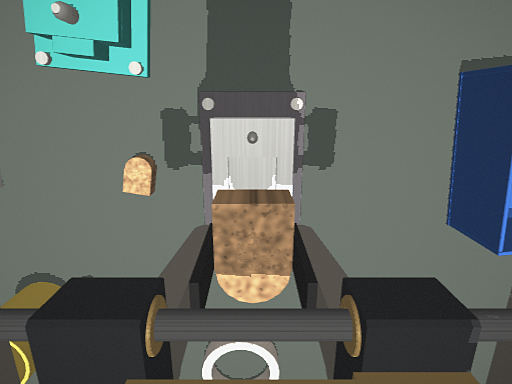

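Cork held, mould cavity cleared. To the bin.

apply_moves:
  deltas:
    - {"dx": -0.7,"dy": 3.4,"dz": 0,"ax": 0,"ay": 0,"az": 0.01}
    - {"dx": -0.7,"dy": 3.4,"dz": 0,"ax": 0,"ay": 0,"az": 0.01}
    - {"dx": -0.7,"dy": 3.4,"dz": 0,"ax": 0,"ay": 0,"az": 0.01}
    - {"dx": -0.7,"dy": 3.4,"dz": 0,"ax": 0,"ay": 0,"az": 0.01}
    - {"dx": -0.7,"dy": 3.4,"dz": 0,"ax": 0,"ay": 0,"az": 0.01}
    - {"dx": -0.7,"dy": 3.4,"dz": 0,"ax": 0,"ay": 0,"az": 0.01}
    - {"dx": -0.7,"dy": 3.4,"dz": 0,"ax": 0,"ay": 0,"az": 0.01}
    - {"dx": -0.7,"dy": 3.4,"dz": 0,"ax": 0,"ay": 0,"az": 0.01}
    - {"dx": 0,"dy": 0,"dz": 0,"ax": 0,"ay": 0,"az": 0}
    - {"dx": 0,"dy": 0,"dz": 0,"ax": 0,"ay": 0,"az": 0}

```text
time: 5.13
tool_pos: [0.4559, 0.3193, 0.1677]
tcp_rot: [-3.139, -0.015, -2.986]
force: [0.1, -0.9, -0.2]
finger_gap: 0.47
```

```bash
python3 - <<'E'
from h import *
im,c=grab('wrist','w4.png')
s=state();print(s['tool_pos'],s['tcp_rot'],s['finger_gap'],s['qd'].round(2))
E
```

```text
[0.45534374 0.31991937 0.16760381] [-3.13984798 -0.01515104 -2.98522795] 0.47565639326328957 [ 0.02 -0.02  0.01  0.01 -0.    0.    0.  ]
```

View pics/w4.png

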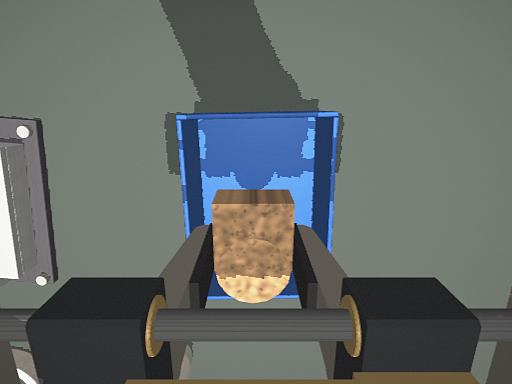

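Centred over the bin (rim spans columns 178–338). Lower and release.

apply_moves:
  deltas:
    - {"dx": 0.7,"dy": 0,"dz": -2.5,"ax": 0,"ay": -0.015,"az": 0}
    - {"dx": 0,"dy": 0,"dz": -3,"ax": 0,"ay": 0,"az": 0}
    - {"dx": 0,"dy": 0,"dz": -3,"ax": 0,"ay": 0,"az": 0}
    - {"dx": 0,"dy": 0,"dz": -2,"ax": 0,"ay": 0,"az": 0}
    - {"dx": 0,"dy": 0,"dz": 0,"ax": 0,"ay": 0,"az": 0}
    - {"dx": 0,"dy": 0,"dz": 0,"ax": 0,"ay": 0,"az": 0}

```text
time: 5.68
tool_pos: [0.4648, 0.312, 0.058]
tcp_rot: [-3.134, 0.0, -2.995]
force: [0.6, 0.1, -0.9]
finger_gap: 0.478
```

apply_moves:
  deltas:
    - {"dx": 0,"dy": 0,"dz": 0,"ax": 0,"ay": 0,"az": 0}
    - {"dx": 0,"dy": 0,"dz": 0,"ax": 0,"ay": 0,"az": 0}
    - {"dx": 0,"dy": 0,"dz": 0,"ax": 0,"ay": 0,"az": 0}
    - {"dx": 0,"dy": 0,"dz": 0,"ax": 0,"ay": 0,"az": 0}
    - {"dx": 0,"dy": 0,"dz": 3,"ax": 0,"ay": 0,"az": 0}
    - {"dx": 0,"dy": 0,"dz": 3,"ax": 0,"ay": 0,"az": 0}
    - {"dx": 0,"dy": 0,"dz": 4,"ax": 0,"ay": 0,"az": 0}
    - {"dx": 0,"dy": 0,"dz": 4,"ax": 0,"ay": 0,"az": 0}
    - {"dx": 0,"dy": 0,"dz": 0,"ax": 0,"ay": 0,"az": 0}
  claw: 6

```text
time: 6.43
tool_pos: [0.4672, 0.3104, 0.2101]
tcp_rot: [-3.137, 0.006, -2.999]
force: [0.8, 1.6, 0.2]
finger_gap: 0.652
```

```bash
python3 - <<'E'
from h import *
im,c=grab('wrist','w5.png')
s=state();print(s['tool_pos'],s['tcp_rot'],s['finger_gap'],s['qd'].round(2))
E
```

```text
[0.46600587 0.30969228 0.20735831] [-3.13534648  0.00344792 -2.99832737] 0.6540673202036394 [ 0.    0.06 -0.01  0.07 -0.01 -0.04  0.  ]
```

View pics/w5.png

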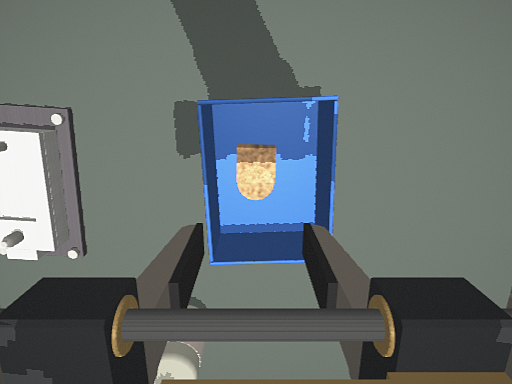

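Cork lies flat in the bin (256,172). Next: view of the empty mould on the way to the upper half.

apply_moves:
  deltas:
    - {"dx": 0,"dy": -3.4,"dz": 0,"ax": 0,"ay": 0,"az": -0.008}
    - {"dx": 0,"dy": -3.4,"dz": 0,"ax": 0,"ay": 0,"az": -0.008}
    - {"dx": 0,"dy": -3.4,"dz": 0,"ax": 0,"ay": 0,"az": -0.008}
    - {"dx": 0,"dy": -3.4,"dz": 0,"ax": 0,"ay": 0,"az": -0.008}
    - {"dx": 0,"dy": -3.4,"dz": 0,"ax": 0,"ay": 0,"az": -0.008}
    - {"dx": 0,"dy": -3.4,"dz": 0,"ax": 0,"ay": 0,"az": -0.008}
    - {"dx": 0,"dy": -3.4,"dz": 0,"ax": 0,"ay": 0,"az": -0.008}
    - {"dx": 0,"dy": -3.0,"dz": 0,"ax": 0,"ay": 0,"az": -0.008}
    - {"dx": 0,"dy": 0,"dz": 0,"ax": 0,"ay": 0,"az": 0}
    - {"dx": 0,"dy": 0,"dz": 0,"ax": 0,"ay": 0,"az": 0}

```text
time: 7.32
tool_pos: [0.4598, 0.0335, 0.2064]
tcp_rot: [-3.141, 0.007, -3.059]
force: [0.4, 0.1, 0.2]
finger_gap: 0.653
```

apply_moves:
  deltas:
    - {"dx": 0,"dy": 0,"dz": 0,"ax": 0,"ay": 0,"az": 0}
    - {"dx": 0,"dy": 0,"dz": 0,"ax": 0,"ay": 0,"az": 0}

```text
time: 7.48
tool_pos: [0.4594, 0.0342, 0.206]
tcp_rot: [-3.141, 0.006, -3.058]
force: [0.5, 0.1, 0.4]
finger_gap: 0.653
```

```bash
python3 - <<'E'
from h import *
im,c=grab('wrist','w6.png'); np.savez('w6.npz',**c)
s=state();print(s['tool_pos'],s['tcp_rot'],s['finger_gap'],s['qd'].round(2))
E
```

```text
[0.45940188 0.03451238 0.20596317] [-3.14109451  0.00623373 -3.0575331 ] 0.6556897420284784 [-0.01  0.   -0.   -0.    0.    0.    0.  ]
```

View pics/w6.png

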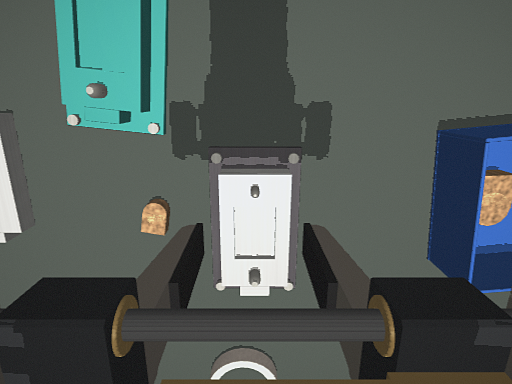

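```bash
python3 - <<'E'
from h import *
im=cv2.imread('pics/w6.png'); c=dict(np.load('w6.npz'))
cv2.imwrite('pics/w6c.png',cv2.resize(im[165:300,205:305],None,fx=4.4,fy=4.4,interpolation=cv2.INTER_CUBIC))
g=cv2.GaussianBlur(cv2.cvtColor(im,cv2.COLOR_BGR2GRAY).astype(np.float32),(3,3),0)
def sub(d,i):  # subpixel peak of |d|
    a,b,e=abs(d[i-1]),abs(d[i]),abs(d[i+1]); q=a-2*b+e
    return i+.5+(0 if q==0 else .5*(a-e)/q)
def edges(rng,lo,hi,sign,vert):
    out=[]
    for k in rng:
        line=g[k] if vert else g[:,k]; d=np.diff(line)*sign
        i=lo+np.argmax(d[lo:hi]); u=sub(d,i); p=(u,k) if vert else (k,u); out.append(ray(c,p,.042)[:2])
    return np.array(out)
def fit(E,n):
    vx,vy,x0,y0=cv2.fitLine(E.astype(np.float32),cv2.DIST_HUBER,0,.001,.001).ravel().astype(float); print(n,'dir',vx,vy,'pt',x0,y0,'res',np.std((E-[x0,y0])@[-vy,vx])); return np.array([x0,y0]),np.array([vx,vy])
L=fit(edges(range(182,280,2),211,226,1,True),'L'); R=fit(edges(range(182,280,2),286,300,-1,True),'R')
B=fit(edges(range(224,286,2),168,180,1,False),'base'); T1=fit(edges(list(range(224,236,1))+list(range(274,286,1)),278,295,-1,False),'tab end')
def X(a,b): 
    s=np.linalg.solve(np.c_[a[1],-b[1]],b[0]-a[0]); return a[0]+s[0]*a[1]
C=[X(L,B),X(R,B),X(R,T1),X(L,T1)]; print(np.array(C).round(4), 'len',np.linalg.norm(C[0]-C[3]),np.linalg.norm(C[1]-C[2]),'wid',np.linalg.norm(C[0]-C[1]),np.linalg.norm(C[2]-C[3])); m=np.mean(C,0)
yaw=np.mean([np.arctan2(*(p[1]*np.sign(p[1][0]))[::-1]) for p in(L,R)]); print('center',m,'yaw',yaw)
s=state(); 
for k,z in((.053,.042),(-.053,.042),(.053,.064),(-.053,.064)):
    p=proj(c,[m[0]+k*np.cos(yaw),m[1]+k*np.sin(yaw),z]); print(k,z,p, 'crop',(p-[205,165])*4.4)
E
```

```text
L dir 0.9968038201332092 0.07988858222961426 pt 0.5275108218193054 0.0012333884369581938 res 0.0001024932656232871
R dir 0.9967553615570068 0.08049065619707108 pt 0.510979175567627 0.08078090101480484 res 6.49812612400785e-05
base dir 0.08146411180496216 -0.9966762661933899 pt 0.457316517829895 0.03527932986617088 res 1.3031898762339078e-05
tab end dir 0.07299762964248657 -0.9973320960998535 pt 0.5971344709396362 0.04769986495375633 res 0.0013391660155971496
[[ 0.4605 -0.0041]
 [ 0.454   0.0762]
 [ 0.5942  0.0875]
 [ 0.6001  0.0071]] len 0.14001914225041726 0.1407040341843188 wid 0.08057950859626539 0.08066632259333543
center [0.52721062 0.04164953] yaw 0.08027581331936157
0.053 0.042 [254.21636032 273.54717079] crop [216.55198541 477.60755148]
-0.053 0.042 [254.61071227 189.34477433] crop [218.28713398 107.11700704]
0.053 0.064 [254.29053707 284.04108327] crop [216.87836313 523.7807664 ]
-0.053 0.064 [254.71806821 195.26709981] crop [218.75950013 133.17523917]
```

View pics/w6c.png

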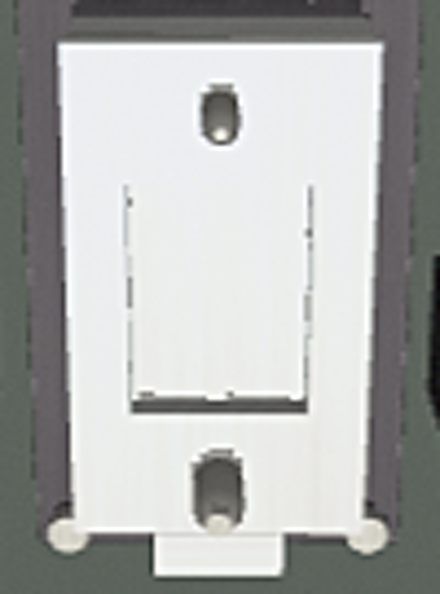

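Edges give 140 x 80.5 mm, seat centre (0.5272, 0.0416), yaw 0.080; predicted dowel tips match the seen ones to within about 1 px. Now to the upper half.

apply_moves:
  deltas:
    - {"dx": -0.4,"dy": -3.4,"dz": 0,"ax": 0,"ay": 0,"az": 0}
    - {"dx": -0.4,"dy": -3.4,"dz": 0,"ax": 0,"ay": 0,"az": 0}
    - {"dx": -0.4,"dy": -3.4,"dz": 0,"ax": 0,"ay": 0,"az": 0}
    - {"dx": -0.4,"dy": -3.4,"dz": 0,"ax": 0,"ay": 0,"az": 0}
    - {"dx": -0.4,"dy": -3.4,"dz": 0,"ax": 0,"ay": 0,"az": 0}
    - {"dx": -0.4,"dy": -3.4,"dz": 0,"ax": 0,"ay": 0,"az": 0}
    - {"dx": -0.4,"dy": -3.4,"dz": 0,"ax": 0,"ay": 0,"az": 0}
    - {"dx": -0.4,"dy": -3.4,"dz": 0,"ax": 0,"ay": 0,"az": 0}
    - {"dx": 0,"dy": -3.4,"dz": 0,"ax": 0,"ay": 0,"az": 0}
    - {"dx": 0,"dy": -1.5,"dz": 0,"ax": 0,"ay": 0,"az": 0}

```text
time: 8.37
tool_pos: [0.4305, -0.2812, 0.2054]
tcp_rot: [3.14, 0.009, -3.015]
force: [-0.2, 0.6, 0.8]
finger_gap: 0.653
```

apply_moves:
  deltas:
    - {"dx": 0,"dy": 0,"dz": 0,"ax": 0,"ay": 0,"az": 0}
    - {"dx": 0,"dy": 0,"dz": 0,"ax": 0,"ay": 0,"az": 0}
    - {"dx": 0,"dy": 0,"dz": 0,"ax": 0,"ay": 0,"az": 0}

```text
time: 8.62
tool_pos: [0.4316, -0.2819, 0.2046]
tcp_rot: [3.141, 0.008, -3.016]
force: [-0.6, 0.5, -0.2]
finger_gap: 0.651
```

```bash
python3 - <<'E'
from h import *
im,c=grab('wrist','w7.png'); np.savez('w7.npz',**c)
s=state();print(s['tool_pos'],s['tcp_rot'],s['finger_gap'],s['qd'].round(2))
E
```

```text
[ 0.43171151 -0.2812986   0.20454227] [ 3.14067772  0.00756485 -3.01533015] 0.6516866092101088 [-0.01 -0.01 -0.    0.   -0.    0.    0.01]
```

View pics/w7.png

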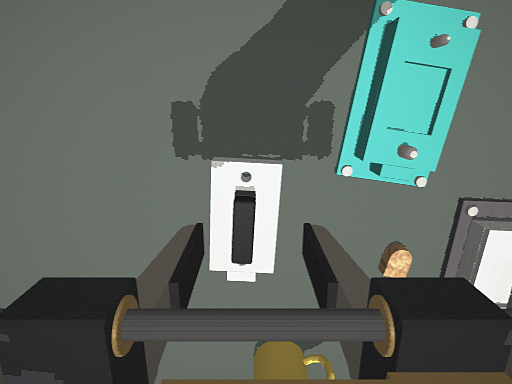

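```bash
cat > m.py <<'E'
from h import *
im=cv2.imread('pics/w7.png'); c=dict(np.load('w7.npz')); Z=.025
cv2.imwrite('pics/w7c.png',cv2.resize(im[150:290,195:295],None,fx=4.2,fy=4.2,interpolation=cv2.INTER_CUBIC))
g=cv2.GaussianBlur(cv2.cvtColor(im,cv2.COLOR_BGR2GRAY).astype(np.float32),(3,3),0)
def sub(d,i):
    a,b,e=abs(d[i-1]),abs(d[i]),abs(d[i+1]); q=a-2*b+e
    return i+.5+(0 if q==0 else .5*(a-e)/q)
def edges(rng,lo,hi,sign,vert,Z=Z):
    out=[]
    for k in rng:
        line=g[k] if vert else g[:,k]; d=np.diff(line)*sign
        i=lo+np.argmax(d[lo:hi]); u=sub(d,i); p=(u,k) if vert else (k,u); out.append(ray(c,p,Z)[:2])
    return np.array(out)
def fit(E,n):
    vx,vy,x0,y0=cv2.fitLine(E.astype(np.float32),cv2.DIST_HUBER,0,.001,.001).ravel().astype(float); print(n,np.round([vx,vy,x0,y0],4),'res',np.std((E-[x0,y0])@[-vy,vx])); return np.array([x0,y0]),np.array([vx,vy])
def X(a,b): 
    s=np.linalg.solve(np.c_[a[1],-b[1]],b[0]-a[0]); return a[0]+s[0]*a[1]
L=fit(edges(range(172,265,2),204,216,1,True),'L'); R=fit(edges(range(172,265,2),268,286,-1,True),'R')
B=fit(edges(range(216,276,2),154,170,1,False),'base'); T=fit(edges(list(range(214,225))+list(range(260,271)),264,279,-1,False),'tabend')
C=np.array([X(L,B),X(R,B),X(R,T),X(L,T)]); print(C.round(4)); print('len',np.linalg.norm(C[0]-C[3]),np.linalg.norm(C[1]-C[2]),'wid',np.linalg.norm(C[0]-C[1]),np.linalg.norm(C[2]-C[3]))
m=C.mean(0); yaw=np.mean([np.arctan2(p[1][1]*np.sign(p[1][0]),abs(p[1][0])) for p in(L,R)]); print('center',m,'yaw',yaw)
blk=(g<60).astype(np.uint8); M=np.zeros_like(blk); M[192:268,228:262]=blk[192:268,228:262]
k=max(cv2.findContours(M,cv2.RETR_EXTERNAL,cv2.CHAIN_APPROX_NONE)[0],key=cv2.contourArea); k=k[:,0]; print('blk',k.min(0),k.max(0))
u=np.array([np.cos(yaw),np.sin(yaw)]);v=np.array([-u[1],u[0]])
for z in(.043,.065):
    P=np.array([ray(c,p,z)[:2] for p in k])-m; print(z,'along',(P@u).min(),(P@u).max(),'across',(P@v).min(),(P@v).max())
for a in(-.037,.037):
  for b in(-.012,.012): p=proj(c,[*(m+a*u+b*v),.065]); print('bar corner px',p,'crop',(p-[195,150])*4.2)
E
python3 m.py
```

```text
L [ 0.9976  0.0693  0.4949 -0.3258] res 0.00013295877702898073
R [ 0.9975  0.07    0.5022 -0.2442] res 6.275482343246488e-05
base [ 0.07   -0.9975  0.4201 -0.2865] res 0.0001903369629921237
tabend [ 0.0737 -0.9973  0.5604 -0.2798] res 0.0001225536600035506
[[ 0.4232 -0.3308]
 [ 0.4175 -0.2501]
 [ 0.5575 -0.2403]
 [ 0.5635 -0.321 ]]
len 0.14065565068501965 0.14035609295282722 wid 0.0808269223503859 0.0809167151543
center [ 0.4904231  -0.28554773] yaw 0.06970478753117759
blk [232 192] [254 262]
0.043 along -0.04074923690155499 0.04686634330306669 across -0.011523439443223467 0.011117020651159127
0.065 along -0.04739295162797134 0.034263426629623076 across -0.01051992875071897 0.010580633147921039
bar corner px [232.62997535 200.52515665] crop [158.04589648 212.20565793]
bar corner px [255.72104801 201.73392879] crop [255.02840164 217.28250093]
bar corner px [230.20229045 263.87121106] crop [147.84961988 478.25908643]
bar corner px [251.84863577 264.93095132] crop [238.76427024 482.70999556]
```

```bash
ls pics
```

```text
crop0.png
side0.png
top0.png
w1.png
w1c.png
w2.png
w3.png
w4.png
w5.png
w6.png
w6c.png
w7.png
w7c.png
wrist0.png
```

View pics/w7c.png

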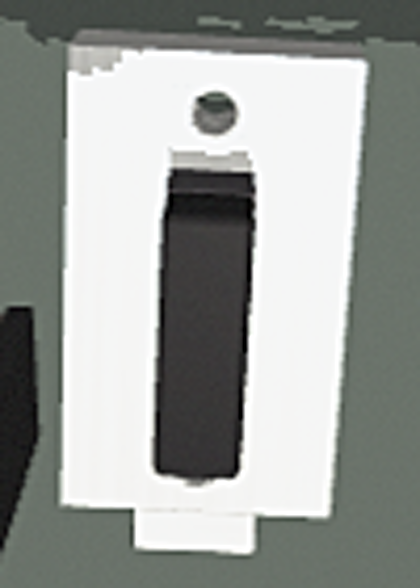

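Upper half: centre (0.4904, -0.2855), yaw 0.070; predicted bar corners match the black bar. Descending over the handle.

apply_moves:
  deltas:
    - {"dx": 1.5,"dy": -0.1,"dz": -1,"ax": 0,"ay": 0.0076,"az": -0.02}
    - {"dx": 1.5,"dy": -0.1,"dz": -1.5,"ax": 0,"ay": 0,"az": -0.02}
    - {"dx": 1.5,"dy": -0.1,"dz": -2,"ax": 0,"ay": 0,"az": -0.016}
    - {"dx": 1.3,"dy": -0.1,"dz": -2,"ax": 0,"ay": 0,"az": 0}
    - {"dx": 0,"dy": 0,"dz": -2,"ax": 0,"ay": 0,"az": 0}
    - {"dx": 0,"dy": 0,"dz": -2,"ax": 0,"ay": 0,"az": 0}
    - {"dx": 0,"dy": 0,"dz": 0,"ax": 0,"ay": 0,"az": 0}
    - {"dx": 0,"dy": 0,"dz": 0,"ax": 0,"ay": 0,"az": 0}

```text
time: 9.33
tool_pos: [0.4988, -0.2679, 0.0964]
tcp_rot: [3.132, 0.006, -3.05]
force: [0.5, -0.7, 0.5]
finger_gap: 0.653
```

apply_moves:
  deltas:
    - {"dx": -0.8,"dy": -1.7,"dz": 0,"ax": -0.009,"ay": 0.006,"az": -0.022}
    - {"dx": 0,"dy": 0,"dz": 0,"ax": 0,"ay": 0,"az": 0}
    - {"dx": 0,"dy": 0,"dz": -1,"ax": 0,"ay": 0,"az": 0}
    - {"dx": 0,"dy": 0,"dz": 0,"ax": 0,"ay": 0,"az": 0}
    - {"dx": 0,"dy": 0,"dz": 0,"ax": 0,"ay": 0,"az": 0}

```text
time: 9.75
tool_pos: [0.4924, -0.2854, 0.0901]
tcp_rot: [-3.14, 0.005, -3.072]
force: [0.2, -0.4, 0.4]
finger_gap: 0.653
```

apply_moves:
  deltas:
    - {"dx": -0.2,"dy": 0,"dz": -1,"ax": 0,"ay": 0.005,"az": 0}
    - {"dx": 0,"dy": 0,"dz": -1.4,"ax": 0,"ay": 0,"az": 0}
    - {"dx": 0,"dy": 0,"dz": -1.3,"ax": 0,"ay": 0,"az": 0}
    - {"dx": 0,"dy": 0,"dz": -0.5,"ax": 0,"ay": 0,"az": 0}
    - {"dx": 0,"dy": 0,"dz": 0,"ax": 0,"ay": 0,"az": 0}
    - {"dx": 0,"dy": 0,"dz": 0,"ax": 0,"ay": 0,"az": 0}

```text
time: 10.25
tool_pos: [0.4904, -0.2853, 0.0453]
tcp_rot: [-3.141, 0.0, -3.072]
force: [-0.3, 0.5, -0.0]
finger_gap: 0.657
```

Spot on; closing with full grip.

apply_moves:
  deltas:
    - {"dx": 0,"dy": 0,"dz": -0.2,"ax": 0,"ay": 0,"az": 0}
    - {"dx": 0,"dy": 0,"dz": 0,"ax": 0,"ay": 0,"az": 0}
    - {"dx": 0,"dy": 0,"dz": 0,"ax": 0,"ay": 0,"az": 0}
    - {"dx": 0,"dy": 0,"dz": 0,"ax": 0,"ay": 0,"az": 0}
    - {"dx": 0,"dy": 0,"dz": 0,"ax": 0,"ay": 0,"az": 0}
    - {"dx": 0,"dy": 0,"dz": 0,"ax": 0,"ay": 0,"az": 0}
    - {"dx": 0,"dy": 0,"dz": 0,"ax": 0,"ay": 0,"az": 0}
  claw: 0
  newtons: 60

```text
time: 10.83
tool_pos: [0.4912, -0.2857, 0.0444]
tcp_rot: [-3.139, 0.002, -3.072]
force: [0.8, -0.7, -2.1]
finger_gap: 0.257
```

apply_moves:
  deltas:
    - {"dx": 0,"dy": 0,"dz": 0.8,"ax": 0,"ay": 0,"az": 0}
    - {"dx": 0,"dy": 0,"dz": 1,"ax": 0,"ay": 0,"az": 0}
    - {"dx": 0,"dy": 0,"dz": 2,"ax": 0,"ay": 0,"az": 0}
    - {"dx": 0,"dy": 0,"dz": 2.5,"ax": 0,"ay": 0,"az": 0}
    - {"dx": 0,"dy": 0,"dz": 2.5,"ax": 0,"ay": 0,"az": 0}
    - {"dx": 0,"dy": 0,"dz": 2.5,"ax": 0,"ay": 0,"az": 0}
    - {"dx": 0,"dy": 0,"dz": 1.5,"ax": 0,"ay": 0,"az": 0}
    - {"dx": 0,"dy": 0,"dz": 0,"ax": 0,"ay": 0,"az": 0}
    - {"dx": 0,"dy": 0,"dz": 0,"ax": 0,"ay": 0,"az": 0}

```text
time: 11.58
tool_pos: [0.4853, -0.283, 0.1791]
tcp_rot: [3.139, -0.006, -3.073]
force: [0.1, -0.1, -4.3]
finger_gap: 0.254
```

```bash
python3 - <<'E'
from h import *
im,c=grab('wrist','w8.png'); np.savez('w8.npz',**c)
s=state();print(s['tool_pos'],s['tcp_rot'],s['finger_gap'],s['force'],s['torque'])
E
```

```text
[ 0.48533034 -0.28314121  0.17894448] [ 3.13876111 -0.00617447 -3.07366399] 0.25436592398272 [ 0.07107276  0.16207455 -4.6975644 ] [ 0.02544268 -0.03727549 -0.01651626]
```

View pics/w8.png

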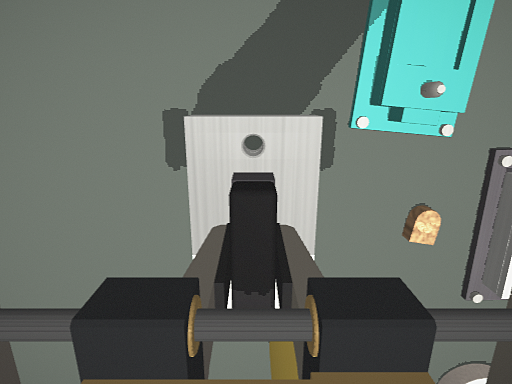

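Plate held level, handle between the pads (253,235). Checking the plate's place in the grip while moving towards the mould.

```bash
cat > inhand.py <<'E'
import sys
from h import *
f=sys.argv[1]; tp=np.array(eval(sys.argv[2])); ty=float(sys.argv[3])  # tcp pos, tool yaw - pi
im=cv2.imread(f'pics/{f}.png'); c=dict(np.load(f'{f}.npz'))
Z=tp[2]-.0194; g=cv2.GaussianBlur(cv2.cvtColor(im,cv2.COLOR_BGR2GRAY).astype(np.float32),(3,3),0)
def e(k,lo,hi,s):
    d=np.diff(g[k])*s; return lo+np.argmax(d[lo:hi])+.5
L=np.array([ray(c,(e(k,175,205,1),k),Z)[:2] for k in range(122,220,3)]); R=np.array([ray(c,(e(k,308,335,-1),k),Z)[:2] for k in range(122,220,3)])
for E in(L,R):
    vx,vy,x0,y0=cv2.fitLine(E.astype(np.float32),cv2.DIST_HUBER,0,.001,.001).ravel(); a=np.arctan(vy/vx); print('yaw',a,'minus tool',a-ty,'y offset in tool frame',(-(x0-tp[0])*np.sin(ty)+(y0-tp[1])*np.cos(ty)))
m=np.zeros(g.shape,np.uint8); roi=g[130:160,235:273]; m[130:160,235:273]=(roi<roi.max()-45)
k=max(cv2.findContours(m,cv2.RETR_EXTERNAL,cv2.CHAIN_APPROX_NONE)[0],key=cv2.contourArea); (x,y),r=cv2.minEnclosingCircle(k); print('hole',x,y,r)
P=ray(c,(x,y),Z)[:2]; d=P-tp[:2]; print('hole in tool frame along,across',d[0]*np.cos(ty)+d[1]*np.sin(ty),-d[0]*np.sin(ty)+d[1]*np.cos(ty))
E
python3 inhand.py w8 "[0.48533,-0.28314,0.17894]" 0.0679
```

```text
yaw 0.06989604 minus tool 0.0019960403 y offset in tool frame -0.039969389117981216
yaw 0.06606208 minus tool -0.0018379241 y offset in tool frame 0.0405309126781772
hole 253.0 145.0 11.401854515075684
hole in tool frame along,across -0.05451211211124981 0.00033561502589890156
```

apply_moves:
  deltas:
    - {"dx": 0.4,"dy": 2,"dz": 0,"ax": 0,"ay": 0,"az": 0}
    - {"dx": 0.4,"dy": 3.4,"dz": 0,"ax": 0,"ay": 0,"az": 0}
    - {"dx": 0.4,"dy": 3.4,"dz": 0,"ax": 0,"ay": 0,"az": 0}
    - {"dx": 0.4,"dy": 3.4,"dz": 0,"ax": 0,"ay": 0,"az": 0}
    - {"dx": 0.4,"dy": 3.4,"dz": 0,"ax": 0,"ay": 0,"az": 0}
    - {"dx": 0.4,"dy": 3.4,"dz": 0,"ax": 0,"ay": 0,"az": 0}
    - {"dx": 0.4,"dy": 3.4,"dz": 0,"ax": 0,"ay": 0,"az": 0}
    - {"dx": 0.4,"dy": 3.4,"dz": 0,"ax": 0,"ay": 0,"az": 0}
    - {"dx": 0.4,"dy": 3.4,"dz": 0,"ax": 0,"ay": 0,"az": 0}
    - {"dx": 0.4,"dy": 2,"dz": 0,"ax": 0,"ay": 0,"az": 0}

```text
time: 12.47
tool_pos: [0.5126, 0.035, 0.1666]
tcp_rot: [-3.14, -0.03, -3.091]
force: [0.5, 0.4, -4.7]
finger_gap: 0.253
```

apply_moves:
  deltas:
    - {"dx": 0,"dy": 0,"dz": 0,"ax": 0,"ay": 0,"az": 0}
    - {"dx": 0,"dy": 0,"dz": 0,"ax": 0,"ay": 0,"az": 0}

```text
time: 12.63
tool_pos: [0.511, 0.0417, 0.1637]
tcp_rot: [-3.141, -0.035, -3.08]
force: [-0.3, -1.2, -4.8]
finger_gap: 0.257
```

apply_moves:
  deltas:
    - {"dx": 0.8,"dy": 0,"dz": -0.5,"ax": 0,"ay": -0.018,"az": 0.01}
    - {"dx": 0.9,"dy": 0,"dz": -1,"ax": 0,"ay": -0.017,"az": 0.009}
    - {"dx": 0,"dy": 0,"dz": -1,"ax": 0,"ay": 0,"az": 0}
    - {"dx": 0,"dy": 0,"dz": -1,"ax": 0,"ay": 0,"az": 0}
    - {"dx": 0,"dy": 0,"dz": 0,"ax": 0,"ay": 0,"az": 0}
    - {"dx": 0,"dy": 0,"dz": 0,"ax": 0,"ay": 0,"az": 0}

```text
time: 13.13
tool_pos: [0.5239, 0.0363, 0.1221]
tcp_rot: [-3.135, -0.01, -3.067]
force: [-0.3, 0.1, -4.6]
finger_gap: 0.257
```

apply_moves:
  deltas:
    - {"dx": 0.4,"dy": 0.5,"dz": 0,"ax": 0.007,"ay": -0.01,"az": 0.006}
    - {"dx": 0,"dy": 0,"dz": 0,"ax": 0,"ay": 0,"az": 0}
    - {"dx": 0,"dy": 0,"dz": 0,"ax": 0,"ay": 0,"az": 0}

```text
time: 13.38
tool_pos: [0.5277, 0.0404, 0.122]
tcp_rot: [-3.142, 0.0, -3.063]
force: [0.3, -0.4, -5.2]
finger_gap: 0.259
```

```bash
python3 - <<'E'
from h import *
im,c=grab('wrist','w9.png'); np.savez('w9.npz',**c)
s=state();print(s['tool_pos'],s['tcp_rot'],s['finger_gap'],s['force'],s['torque'])
grab('side','s9.png')
E
```

```text
[0.52788502 0.04059565 0.12213543] [ 3.14147413e+00  1.02388190e-03 -3.06255726e+00] 0.25363762272843526 [ 0.38071575  0.39995328 -5.89389048] [ 0.08036021 -0.03085722  0.0148485 ]
```

View pics/w9.png

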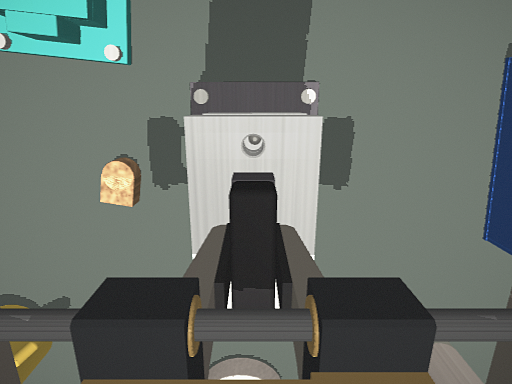

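View pics/s9.png

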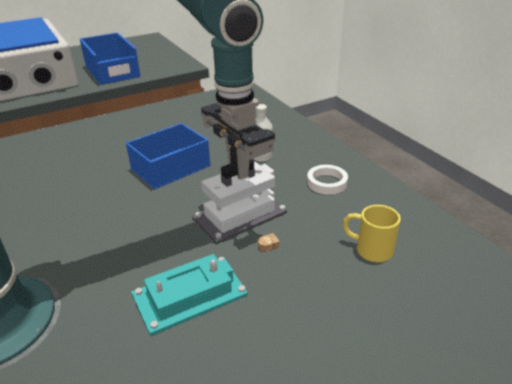

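The thin dowel's tip is visible through the rear hole at about (254,141). Zooming in to compare.

```bash
python3 inhand.py w9 "[0.52788,0.04060,0.12213]" 0.0790; python3 - <<'E'
from h import *
im=cv2.imread('pics/w9.png'); c=dict(np.load('w9.npz'))
cv2.imwrite('pics/w9c.png',cv2.resize(im[125:160,235:275],None,fx=14,fy=14,interpolation=cv2.INTER_CUBIC))
print((proj(c,[.5272-.053*np.cos(.08),.0416-.053*np.sin(.08),.064])-[235,125])*14)
E
```

```text
yaw 0.080745846 minus tool 0.0017458424 y offset in tool frame -0.04032739401456718
yaw 0.07695064 minus tool -0.0020493641 y offset in tool frame 0.03994682929828881
hole 252.88095092773438 145.11904907226562 11.319271087646484
hole in tool frame along,across -0.05457952133913115 -0.0001278835686900539
[272.31662977 197.87434337]
```

View pics/w9c.png

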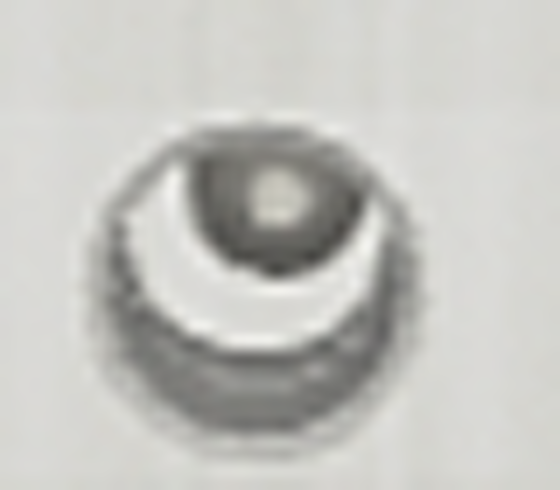

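Dowel tip is seen where predicted (0.4 px off). Target TCP about (0.5284, 0.0416), home at z≈0.086.

apply_moves:
  deltas:
    - {"dx": 0.05,"dy": 0.1,"dz": -0.5,"ax": 0,"ay": 0,"az": 0.001}
    - {"dx": 0,"dy": 0,"dz": -0.4,"ax": 0,"ay": 0,"az": 0}
    - {"dx": 0,"dy": 0,"dz": 0,"ax": 0,"ay": 0,"az": 0}
    - {"dx": 0,"dy": 0,"dz": 0,"ax": 0,"ay": 0,"az": 0}

```text
time: 13.82
tool_pos: [0.5289, 0.0422, 0.1131]
tcp_rot: [3.141, 0.003, -3.061]
force: [0.7, 0.3, -4.4]
finger_gap: 0.254
```

apply_moves:
  deltas:
    - {"dx": -0.05,"dy": -0.05,"dz": -0.3,"ax": 0,"ay": 0.003,"az": 0}
    - {"dx": 0,"dy": 0,"dz": -0.3,"ax": 0,"ay": 0,"az": 0}
    - {"dx": 0,"dy": 0,"dz": -0.3,"ax": 0,"ay": 0,"az": 0}
    - {"dx": 0,"dy": 0,"dz": 0,"ax": 0,"ay": 0,"az": 0}

```text
time: 14.15
tool_pos: [0.5283, 0.0417, 0.1031]
tcp_rot: [3.141, -0.001, -3.061]
force: [-0.7, 0.1, -5.0]
finger_gap: 0.26
```

apply_moves:
  deltas:
    - {"dx": 0,"dy": 0,"dz": -0.3,"ax": 0,"ay": 0,"az": 0}
    - {"dx": 0,"dy": 0,"dz": -0.3,"ax": 0,"ay": 0,"az": 0}
    - {"dx": 0,"dy": 0,"dz": 0,"ax": 0,"ay": 0,"az": 0}

```text
time: 14.4
tool_pos: [0.5283, 0.0416, 0.0963]
tcp_rot: [3.141, -0.001, -3.061]
force: [0.4, 0.3, -5.2]
finger_gap: 0.256
```

apply_moves:
  deltas:
    - {"dx": 0,"dy": 0,"dz": -0.3,"ax": 0,"ay": 0,"az": 0}
    - {"dx": 0,"dy": 0,"dz": -0.3,"ax": 0,"ay": 0,"az": 0}
    - {"dx": 0,"dy": 0,"dz": 0,"ax": 0,"ay": 0,"az": 0}

```text
time: 14.65
tool_pos: [0.5283, 0.0416, 0.0896]
tcp_rot: [3.141, -0.001, -3.061]
force: [1.1, 0.6, -4.7]
finger_gap: 0.258
```

apply_moves:
  deltas:
    - {"dx": 0,"dy": 0,"dz": -0.2,"ax": 0,"ay": 0,"az": 0}
    - {"dx": 0,"dy": 0,"dz": 0,"ax": 0,"ay": 0,"az": 0}

```text
time: 14.82
tool_pos: [0.5283, 0.0416, 0.0873]
tcp_rot: [3.141, -0.001, -3.061]
force: [-0.4, 0.7, -4.4]
finger_gap: 0.256
```

apply_moves:
  deltas:
    - {"dx": 0,"dy": 0,"dz": -0.08,"ax": 0,"ay": 0,"az": 0}
    - {"dx": 0,"dy": 0,"dz": 0,"ax": 0,"ay": 0,"az": 0}

```text
time: 14.98
tool_pos: [0.5286, 0.0416, 0.0866]
tcp_rot: [3.141, -0.001, -3.061]
force: [-0.6, -0.4, -4.6]
finger_gap: 0.258
```

apply_moves:
  deltas:
    - {"dx": 0,"dy": 0,"dz": -0.08,"ax": 0,"ay": 0,"az": 0}

```text
time: 15.07
tool_pos: [0.5286, 0.0417, 0.0864]
tcp_rot: [3.141, -0.001, -3.061]
force: [-5.6, 0.3, 9.2]
finger_gap: 0.257
```

apply_moves:
  deltas:
    - {"dx": 0,"dy": 0,"dz": -0.08,"ax": 0,"ay": 0,"az": 0}

```text
time: 15.15
tool_pos: [0.5287, 0.0417, 0.0864]
tcp_rot: [3.14, -0.001, -3.06]
force: [-5.1, 0.5, 7.9]
finger_gap: 0.255
```

apply_moves:
  deltas:
    - {"dx": 0,"dy": 0,"dz": -0.08,"ax": 0,"ay": 0,"az": 0}

```text
time: 15.23
tool_pos: [0.5287, 0.0417, 0.0864]
tcp_rot: [3.14, -0.001, -3.06]
force: [-3.3, -0.0, 4.6]
finger_gap: 0.257
```

Contact at z=0.0864, exactly home height. Increasing the push.

apply_moves:
  deltas:
    - {"dx": 0,"dy": 0,"dz": -0.15,"ax": 0,"ay": 0,"az": 0}

```text
time: 15.32
tool_pos: [0.5287, 0.0417, 0.0863]
tcp_rot: [3.139, -0.001, -3.06]
force: [-7.1, -0.3, 18.6]
finger_gap: 0.254
```

```bash
python3 - <<'E'
from h import *
for i in range(4):
    s=state();print(s['time'],s['tool_pos'],s['force']); imaging.grab_frame('wrist')
E
```

```text
15.3167 [0.52869935 0.04173501 0.08634345] [-7.12946149 -0.26728532 18.61142417]
15.3667 [0.52870697 0.04172516 0.08637567] [-6.22974621  0.2895641  10.64666773]
15.4167 [0.52868226 0.04172459 0.08636937] [-5.14569948  0.76888599 11.62231342]
15.4667 [0.5286717  0.04173058 0.08634763] [-6.34077567 -0.09643624 11.54292727]
```

apply_moves:
  deltas:
    - {"dx": -0.04,"dy": 0,"dz": -0.19,"ax": 0,"ay": 0,"az": 0}

```text
time: 15.6
tool_pos: [0.5287, 0.0417, 0.0863]
tcp_rot: [3.138, 0.0, -3.06]
force: [-7.4, -0.6, 19.7]
finger_gap: 0.257
```

```bash
python3 - <<'E'
from h import *
for i in range(10):
    s=state();print(s['time'],s['tool_pos'],s['force'].round(1),s['tcp_rot'].round(4)); 
    if i==8: grab('side','s10.png')
    elif i==7: grab('top','t10.png')
    else: im,c=grab('wrist','w10.png')
np.savez('w10.npz',**c)
a=cv2.imread('pics/s10.png')[90:240,110:310]; b=cv2.imread('pics/t10.png')[150:250,90:290]; o=np.zeros((560,800,3),np.uint8)
a=cv2.resize(a,None,fx=2.2,fy=2.2,interpolation=cv2.INTER_CUBIC); b=cv2.resize(b,None,fx=1.7,fy=1.7,interpolation=cv2.INTER_CUBIC); o[:a.shape[0],:a.shape[1]]=a; o[:b.shape[0],450:450+b.shape[1]]=b; cv2.imwrite('pics/c10.png',o)
E
python3 inhand.py w10 "[0.5287,0.0417,0.0864]" 0.0815
```

```text
15.6 [0.52867955 0.04173731 0.08633775] [-7.4 -0.6 19.7] [ 3.1380e+00  2.0000e-04 -3.0602e+00]
15.65 [0.52871149 0.04173431 0.08636364] [-6.4 -0.5 14.4] [ 3.1379e+00  4.0000e-04 -3.0603e+00]
15.7 [0.52871559 0.04173156 0.08635464] [-6.2  0.  15.1] [ 3.1380e+00  4.0000e-04 -3.0603e+00]
15.75 [0.52872535 0.04174743 0.08635678] [-6.3  0.5 14.9] [ 3.1380e+00  4.0000e-04 -3.0603e+00]
15.8 [0.52869674 0.04175727 0.08635251] [-6.2  0.1 14.9] [ 3.1380e+00  4.0000e-04 -3.0602e+00]
15.85 [0.52870798 0.0417239  0.08636791] [-6.  -0.4 15.4] [ 3.1380e+00  4.0000e-04 -3.0603e+00]
15.9 [0.52869998 0.04171463 0.08635155] [-6.2  0.1 15.2] [ 3.1380e+00  3.0000e-04 -3.0603e+00]
15.95 [0.52871698 0.04174453 0.08636529] [-6.7  1.  15. ] [ 3.1380e+00  4.0000e-04 -3.0603e+00]
16.0 [0.5286952  0.04173991 0.08635193] [-6.1 -0.8 14.8] [ 3.1380e+00  3.0000e-04 -3.0603e+00]
16.05 [0.52869862 0.04172682 0.08636346] [-6.7  0.3 13.7] [ 3.1380e+00  4.0000e-04 -3.0603e+00]
yaw 0.07996882 minus tool -0.0015311837 y offset in tool frame -0.04015826942127834
yaw 0.07879801 minus tool -0.0027019903 y offset in tool frame 0.040231335321080725
hole 252.67105102539062 145.05262756347656 11.37784194946289
hole in tool frame along,across -0.054363538422534566 5.1300400317389264e-05
```

View pics/c10.png

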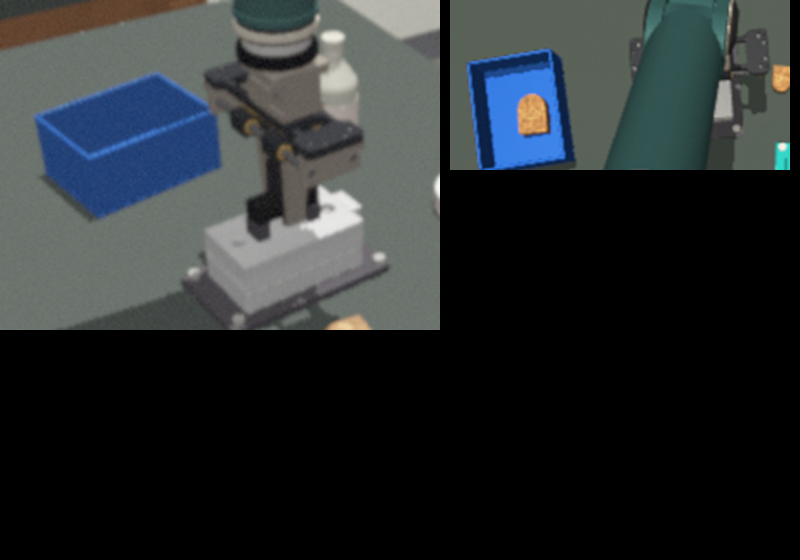

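View pics/w10.png

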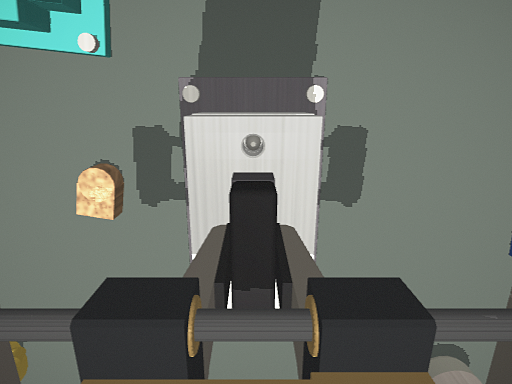

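Faces are closed in the side view, the dowel fills the rear hole at (253,145), the cork is in the bin, and the push holds at about 15 N. Handing in.

```bash
python3 - <<'E'
from h import *
print(arm.hand_in()); s=state(); print(s['time'],s['force'])
E
```

```text
the job is handed in; nothing more can be done
None
the job is handed in; nothing more can be done
```

I took the large cork heel lift out of the aluminium mould and dropped it in the blue bin. I then put the upper half on both dowels, tabs at the same end, and handed in at about 16 s with the arm still gripping the handle and pressing down. The hand-in gave no verdict.

What the last checks showed:
- **Cork:** the top view shows it lying flat in the bin, released.
- **Upper half:** the side view shows the faces closed. The TCP stood at z 0.0864, which is the expected home height. The plate's yaw was about 0.079 against the seat's 0.080, the tilt was under 0.004 rad, and the thin dowel showed in the rear hole.
- **Push:** a steady 15 N or so downward at the wrist over the last 0.45 s, which I estimate puts about 20 N between the faces with the plate's weight.
- **Off target:** a sideways force of about 6 N in x remained, probably friction or light dowel contact. My 0.4 mm correction did not remove it.
- **Bystanders:** I stayed clear of the mug, bottle and tape roll, but did not re-measure their positions at the end.

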